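# Set up the weighing corner of a pastry kitchen

### The job

Get the weighing corner ready: stand the square mould in the middle of the scale's plate with the knobbed cover centred on top of it, and stand the tall canister half-way between the centres of the scale and the white tub, in line with them. Stand the short canister straight behind the tall one (on its far side as seen from the robot) with a gap of about 3 cm between the two. Everything stands upright; leave the round ring mould where it is.

Things in the scene. Friction and masses are not known exactly. Their poses are not given: they have to be found in the camera images.
- mould_center (a point): Square pastry mould of bare steel: a bottomless square frame, 56 x 56 mm outside, 45 mm high, walls 3 mm, about 0.15 kg. Point at its centre, half-way up (22.5 mm above its foot); x and y axes square to its walls, z up.
- cover_knob (a point): Flat round steel cover, a disc of 74 mm diameter and 6 mm thick, with an upright round dark-wood knob in the middle, 22 mm diameter and 32 mm high; about 0.12 kg. It lies disc down. Point on the axis half-way up the knob: 22 mm above the disc's underside, 16 mm above the disc's upper face; z up. It is wider than the mould and rests on the mould's rim.
- tall_can_center (a point): Tall, slim closed round steel canister, 46 mm diameter, 90 mm high, about 0.3 kg, standing. Point at its centre, half-way up (45 mm above its foot); z up. All these things stand on a white cutting board whose upper face is 12 mm above the work surface (z = 0.012).
- short_can_center (a point): Short, wide closed round steel canister, 60 mm diameter, 50 mm high, about 0.2 kg, standing. Point at its centre, half-way up (25 mm above its foot); z up.
- scale_plate (a point): Black kitchen scale, fixed, 155 x 140 mm and 28 mm high, with a round steel plate of 116 mm diameter whose upper face is 36 mm above the board. Point at the centre of the plate's upper face. x points away from the robot, away from the scale's display; the scale is turned by up to 4 degrees.
- tub: White lidded plastic tub with a blue band, fixed, round, 102 mm across, 170 mm high. Origin at the centre of its underside, on the board. It stands 620 mm from the centre of the scale's plate, to its right or to its left.
- ring_mould_center (a point): Round ring mould of bare steel, open at top and bottom, 68 mm outside diameter, 45 mm high, walls 3 mm, loose: not needed, to be left where it is. Point at its centre, half-way up.

How it is judged (in metres and radians):
At the end, for the whole second after the job is handed in: Mould on the plate and cover on its rim, each centred to 12 mm; tall can within 15 mm of half-way between scale and tub; short can behind it, 68 to 98 mm between centres, within 25 mm sideways of half-way; all upright, on the board or stack, at rest; ring mould moved under 30 mm (horizontal distance between mould_center and scale_plate below 0.012 m and z of mould_center in the frame of scale_plate between 0.0175 and 0.0275 m and angle between each of mould_center, cover_knob, tall_can_center, short_can_center's own z axis and vertical below 0.08 rad and horizontal distance between cover_knob and mould_center below 0.012 m and z of cover_knob in the frame of scale_plate between 0.062 and 0.072 m and x of tall_can_center in the frame of scale_plate between -0.015 and 0.015 m and (y of tall_can_center in the frame of scale_plate between 0.295 and 0.325 m or y of tall_can_center in the frame of scale_plate between -0.325 and -0.295 m) and horizontal distance between tall_can_center and tub below 0.33 m and height (world z) of tall_can_center between 0.052 and 0.062 m and horizontal distance between short_can_center and tall_can_center between 0.068 and 0.098 m and x of short_can_center in the frame of scale_plate above 0.05 m and (y of short_can_center in the frame of scale_plate between 0.285 and 0.335 m or y of short_can_center in the frame of scale_plate between -0.335 and -0.285 m) and height (world z) of short_can_center between 0.032 and 0.042 m and linear speed of each of mould, cover, tall_can, short_can below 0.02 m/s and distance of ring_mould_center from where it was at the start of the episode below 0.03 m); the robot touches nothing.
It fails at once if the round ring mould is pushed or carried away (more than 30 mm) (distance of ring_mould_center from where it was at the start of the episode above 0.03 m).
It also fails if it takes over 99 s, if anything falls off the work surface, if the arm or the gripper's body presses on something with over 40 N, if the wrist force passes 120 N, or if a joint passes its speed limit or range.

### The arm

A 6-joint arm with a two-finger parallel gripper is mounted at the origin on the work surface. World frame = base frame: x ahead of the robot, y to its left, z up, the work surface at z = 0. Lengths are in mm, angles in degrees, forces in N, time in s.
With the tool pointing down it reaches from about 350 to 850 mm from the base axis. Payload 8.1 kg.
Tool frame: the origin (TCP) lies midway between the tips of the shut fingers; the grasp point (between the pads) lies 19 mm behind it; z points along the fingers, y is the direction in which the jaws open and shut (so a half turn about z gives the same grasp; the last joint's range is limited). The gripper opens to 85 mm and grips with 20 to 120 N. Pads are 22 mm wide; open, the fingers measure 114 mm over their backs; the gripper's body (76 mm by 85 mm) begins 54 mm behind the grasp point. The pads swing forward as they close: fully open they stand 13 mm farther back than shut.
Start: joints at [60.023, 7.471, 85.268, -0, 87.261, -4.893], TCP at [254.349, 543.426, 203.792] pointing down, gripper open.
Joint ranges: [-169.43, 169.43], [-51.17, 129.36], [1.28, 143.12], [-76.62, 256.62], [0, 156.53], [-152.29, 152.29]. Speed limits (degrees/s): [136.94, 136.94, 159.86, 180, 180, 180].

### API

Orientations are given as [roll, pitch, yaw] about the fixed x, y, z axes, in that order (R = Rz(yaw) Ry(pitch) Rx(roll)).
In Python, from bench import telemetry, snapshot, camera_params, job gives the robot as it stands. The module is installed in compiled form; this text tells all that it offers.
- The arm moves only by the shell command python3 -m jog 'ROWS' [FORCE]. ROWS is JSON, a list that holds one entry, the list of rows, each a list of 7 numbers: the shift along the tool's x, y, z in units of 50 mm (1.0 is 50 mm), then the turn, a rotation vector about the tool's x, y, z in units of 2 pi rad (1.0 is 2 pi rad), then the opening, from 0 (shut) to 1 (fully open). In form: [[[dx, dy, dz, rx, ry, rz, claw], ...]]. A call has 1 to 12 rows; each row shifts and turns the commanded pose from where the row before left it, along the tool's axes as they then stand; what a row does not reach is not made up. A row lasts 1/8 s, in which the tool goes at most 62.5 mm and 10.7 degrees, less where a joint would pass 70% of its speed; a pose out of reach is approached as far as the arm can. A call with a number of a shift or a turn outside -1 to 1 is refused whole. A call with a gripper value outside its range is refused whole. The fingers move at their own pace and stop on an object; FORCE is the grip in N (left out, the last holds). Time passes only in rows, so rows that do not move let the fingers close. It gives the time, the measured TCP pose, the force and the opening at its end, in the units of the state.
- telemetry.sense(): the state, without advancing time (a new reading comes with each control period).
- snapshot(name): name is "scene" or "top" or "wrist"; returns (picture, depth): 480x640x3 uint8, red, green, blue; 480x640 float32, mm along the optical axis (not along the pixel's ray), 0 where there is no reading.
- camera_params(name): a dict with "K" (3x3 intrinsics, pixels), "extrinsics" (4x4, takes a point from camera to world coordinates). Camera axes: x right, y down, z forward; pixel columns grow to the right and rows downward; lengths in mm; the calibration is good to about 2 mm. A picture is of the moment at which its call begins: read the wrist's pose just before it. camera_params takes no time and is no camera call; for the wrist camera it gives the pose at the moment of the call.
- job.hand_in(): hands the job in, once; it reports no verdict.
The state is a dict: "time": time; "joint_pos": joint angles; "qd": joint speeds; "joint_efforts": joint torques, N m; "tool_pos": TCP position; "tcp_rot": TCP orientation; "ft_force": force on the tool from outside, world axes, zero at the start; "wrist_torque": the same for the moment, N m; "finger_gap": finger opening in mm.
Only numpy, scipy, OpenCV 4.12 (cv2) and the standard library are available. Lean on these libraries where they do the work, as an engineer would, in place of code of your own. Each camera call takes 0.05 s, during which the arm holds its last target. There are 200 camera calls.

## Working session

There is one attempt and no reset: what is moved stays moved. The work goes in short steps, Python scripts to look and compute and a shell command to move; the robot and the scene stay as the last step left them, time stands still between calls to the robot, and variables do not carry over. Pictures are saved under pics/ and viewed, about 12 in all and at most 16, crops included, and the job is handed in when it is done.

```bash
mkdir -p pics
python3 - <<'E'
from bench import telemetry, snapshot, camera_params
import cv2, numpy as np
np.set_printoptions(precision=3,suppress=True)
s=telemetry.sense();print(s)
for n in ("scene","top"):
    p,d=snapshot(n); cv2.imwrite(f"pics/{n}0.png",p[:,:,::-1]); np.save(f"pics/{n}0d.npy",d)
    c=camera_params(n);print(n,np.array(c["K"]),np.array(c["extrinsics"]))
E
```

```text
{'time': 0.0, 'joint_pos': array([60.023,  7.515, 85.33 , -0.   , 87.262, -4.891]), 'qd': array([-0.022, -0.064, -0.077,  0.032,  0.046,  0.137]), 'joint_efforts': array([  0.001, -56.939, -50.056,   0.   ,   0.014,  -0.   ]), 'tool_pos': array([254.046, 542.894, 202.739]), 'tcp_rot': array([-179.894,   -0.009,  154.914]), 'ft_force': array([-0.297,  0.033,  0.168]), 'wrist_torque': array([ 0.028,  0.02 , -0.051]), 'finger_gap': 85.49436513604147}
scene [[467.849   0.    319.19 ]
 [  0.    467.849 228.888]
 [  0.      0.      1.   ]] [[  -0.017    0.823   -0.567 1086.305]
 [   1.       0.022    0.001   12.695]
 [   0.014   -0.567   -0.824  896.565]
 [   0.       0.       0.       1.   ]]
top [[583.328   0.    328.217]
 [  0.    583.328 240.037]
 [  0.      0.      1.   ]] [[  -0.021   -0.976    0.216  272.244]
 [  -1.       0.021   -0.001    1.662]
 [  -0.004   -0.216   -0.976 1194.456]
 [   0.       0.       0.       1.   ]]
```

View pics/top0.png

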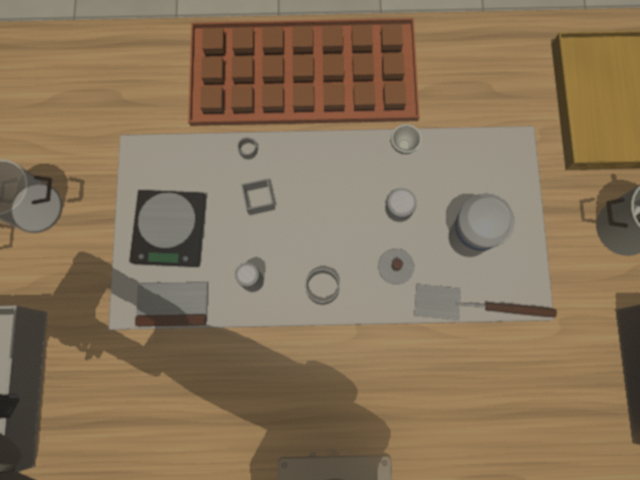

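View pics/scene0.png

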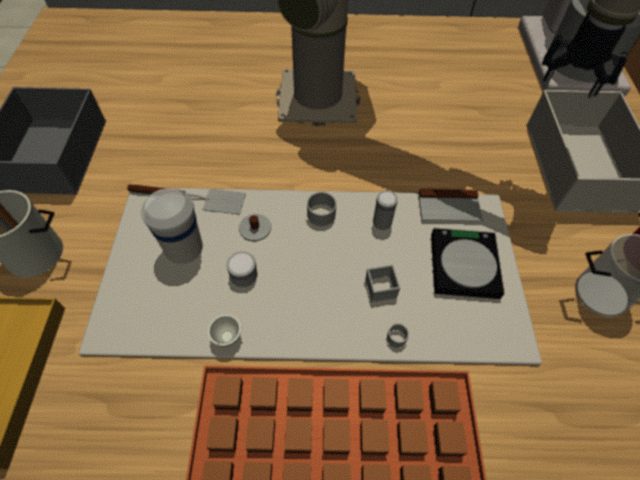

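The top view shows the plate (167,220), tub (486,222), mould (259,196), tall can (248,274), ring mould (323,285), cover knob (397,264) and short can (401,203). The scene view agrees, mirrored. Next I turn depth into heights and measure.

```bash
cat > h.py <<'E'
from bench import telemetry, snapshot, camera_params
import cv2, numpy as np
np.set_printoptions(precision=1,suppress=True)
def cam(n):
    c=camera_params(n); return np.array(c["K"]),np.array(c["extrinsics"])
def world(d,K,T):
    v,u=np.indices(d.shape); P=np.stack([(u-K[0,2])/K[0,0]*d,(v-K[1,2])/K[1,1]*d,d],-1)
    W=P@T[:3,:3].T+T[:3,3]; W[d<=0]=np.nan; return W
def ray(uv,z,K,T):
    r=T[:3,:3]@np.array([(uv[0]-K[0,2])/K[0,0],(uv[1]-K[1,2])/K[1,1],1]); return T[:3,3]+r*(z-T[2,3])/r[2]
def proj(p,K,T):
    q=T[:3,:3].T@(np.array(p)-T[:3,3]); return (K@q/q[2])[:2]
def blob(W,p,r,z0,z1):
    "points within r of p (xy) and z0<z<z1: circle fit of xy, count, mean z"
    m=(np.hypot(W[...,0]-p[0],W[...,1]-p[1])<r)&(W[...,2]>z0)&(W[...,2]<z1)
    q=W[m]
    if len(q)<5: return None
    c,rad=cv2.minEnclosingCircle(q[:,:2].astype(np.float32)); 
    R=cv2.minAreaRect(q[:,:2].astype(np.float32))
    return dict(n=len(q),mean=q.mean(0),circ=np.array(c),rad=round(rad,1),rect=np.array([*R[0],*R[1],R[2]]),med_z=np.median(q[:,2]))
E
python3 - <<'E'
from h import *
K,T=cam("top"); W=world(np.load("pics/top0d.npy"),K,T)
print("board",W[240,320],W[150,320])
for n,uv,z,r,z0,z1 in [("plate",(167,220),48,70,43,60),("tub",(486,222),182,75,172,195),("mould",(259,196),57,50,48,66),("tall",(248,274),102,40,92,112),("ring",(323,285),57,50,48,66),("knob",(397,264),50,30,42,60),("disc",(397,264),18,50,15,30),("short",(401,203),62,50,52,72)]:
    p=ray(uv,z,K,T); b=blob(W,p,r,z0,z1); print(n,p,b)
E
```

```text
board [534.7  17.9  12.9] [nan nan nan]
plate [575.3 327.3  48. ] {'n': 2538, 'mean': array([574.5, 327.9,  47.9]), 'circ': array([575. , 327.2]), 'rad': 69.6, 'rect': array([571. , 328.6, 130.6, 130.3,  88.9]), 'med_z': np.float64(47.919759370405814)}
tub [ 523.5 -281.8  182. ] {'n': 1508, 'mean': array([ 531.4, -287.6,  178.6]), 'circ': array([ 532.4, -287.6]), 'rad': 43.4, 'rect': array([ 531.6, -289.3,   82.5,   82.5,   89. ]), 'med_z': np.float64(178.55146232684262)}
mould [619.2 139.6  57. ] {'n': 232, 'mean': array([622.9, 144.5,  55.8]), 'circ': array([623.1, 144. ]), 'rad': 39.1, 'rect': array([623.3, 143.9,  58.5,  56.1,  11.8]), 'med_z': np.float64(56.44443386504565)}
tall [451.9 154.3 102. ] {'n': 474, 'mean': array([450.4, 156.2, 102. ]), 'circ': array([450.6, 156.8]), 'rad': 23.4, 'rect': array([450.9, 156.3,  45. ,  45.1,  35.3]), 'med_z': np.float64(102.3413419450726)}
ring [434.2  13.   57. ] {'n': 192, 'mean': array([433.8,  14.1,  55.9]), 'circ': array([433.4,  14.6]), 'rad': 34.0, 'rect': array([433.2,  14.8,  66.8,  65.8,  45.2]), 'med_z': np.float64(56.204607002497596)}
knob [ 474.1 -135.    50. ] {'n': 95, 'mean': array([ 474.6, -135.9,   49.9]), 'circ': array([ 475.1, -136.4]), 'rad': 10.9, 'rect': array([ 475.4, -136.2,   19.9,   21.3,   43.9]), 'med_z': np.float64(50.547344988263376)}
disc [ 479.8 -138.8   18. ] {'n': 937, 'mean': array([ 475.5, -136. ,   18.3]), 'circ': array([ 479.5, -138.6]), 'rad': 49.6, 'rect': array([ 479.7, -138.9,   94.6,   97.1,   77.2]), 'med_z': np.float64(18.209104528858234)}
short [ 596.5 -147.4   62. ] {'n': 690, 'mean': array([ 596.7, -148.5,   62.3]), 'circ': array([ 598. , -149.1]), 'rad': 30.5, 'rect': array([ 597.4, -148.9,   58.9,   59.5,   40.6]), 'med_z': np.float64(62.477119232710265)}
```

```bash
cat >> h.py <<'E'
from scipy.spatial.transform import Rotation as Ro
def to(x,y,z,yaw):
    "turn about tool z (units), then shift in the turned tool axes (units), to reach the pose"
    s=telemetry.sense(); p=s["tool_pos"]; dy=(yaw-s["tcp_rot"][2]+180)%360-180
    Rt=Ro.from_euler("xyz",[180,0,yaw],degrees=True).as_matrix()
    print("t",round(s["time"],2),"pos",p,s["tcp_rot"],"gap",round(s["finger_gap"],1),"F",s["ft_force"],"| rz",round(-dy/360,4),"shift",np.round(Rt.T@(np.array([x,y,z])-p)/50,3))
E
python3 -m jog '[[[0,0,0,0,0,-0.0235,1],[0,0,0,0,0,-0.0235,1],[0,0,0,0,0,-0.0235,1],[-0.8,-0.88,0,0,0,0,1],[-0.8,-0.88,0,0,0,0,1],[-0.8,-0.88,0,0,0,0,1],[-0.8,-0.88,0,0,0,0,1],[-0.8,-0.88,0,0,0,0,1],[-0.8,-0.88,0,0,0,0,1],[-0.8,-0.88,0,0,0,0,1],[-0.8,-0.88,0,0,0,0,1],[-0.8,-0.88,0,0,0,0,1]]]' 40
python3 - <<'E'
from h import *
to(623,144,200,190)
K,T=cam("wrist"); p,d=snapshot("wrist"); cv2.imwrite("pics/w1.png",p[:,:,::-1])
print(T); print(proj([623,144,57],K,T))
W=world(d,K,T); b=blob(W,(623,144),50,48,66); print(b)
K,T=cam("top"); p,d=snapshot("top");W=world(d,K,T)
m=(np.hypot(W[...,0]-575,W[...,1]-328)<75)&(W[...,2]>38); q=W[m]
for a in (45.5,46.5,47):
  k=q[(q[:,2]>a)&(q[:,2]<50)]; print(a,len(k),k.mean(0),k.max(0)-k.min(0))
  import collections
  c,r,*_ = cv2.minEnclosingCircle(k[:,:2].astype(np.float32))[0],0; print(c, cv2.fitEllipse(cv2.convexHull(k[:,:2].astype(np.float32))))
E
```

```text
time: 1.6
tool_pos: [617.2, 147.6, 203.3]
tcp_rot: [180.0, -0.0, -179.7]
ft_force: [-0.0, 0.4, 0.9]
finger_gap: 85.9
t 1.6 pos [617.2 147.6 203.3] [ 180.    -0.  -179.7] gap 85.9 F [-0.   0.4  0.9] | rz -0.027 shift [-0.1 -0.1  0.1]
[[ -0.    0.9   0.3 536.6]
 [  1.    0.    0.  146.4]
 [  0.    0.3  -0.9 373.5]
 [  0.    0.    0.    1. ]]
[317.7 219.2]
{'n': 1089, 'mean': array([624.8, 143.2,  55.6]), 'circ': array([624.2, 144.3]), 'rad': 39.1, 'rect': array([624.6, 144.3,  56.7,  56.1,  11.3]), 'med_z': np.float64(56.645001701958336)}
45.5 189 [567.5 371.5  47.7] [106.7  95.3   4.4]
(566.3887329101562, 328.4649658203125) ((555.4171142578125, 316.100830078125), (123.4327392578125, 163.19473266601562), 124.923095703125)
46.5 143 [569.  370.5  48.2] [89.  94.7  3.4]
(575.6725463867188, 329.17889404296875) ((578.5035400390625, 331.9385681152344), (105.20113372802734, 114.00204467773438), 68.5177230834961)
47 125 [568.  369.7  48.4] [89.  94.7  3. ]
(575.4957275390625, 328.9808044433594) ((575.533447265625, 329.0849609375), (111.63452911376953, 112.06175994873047), 34.56624984741211)
```

View pics/w1.png

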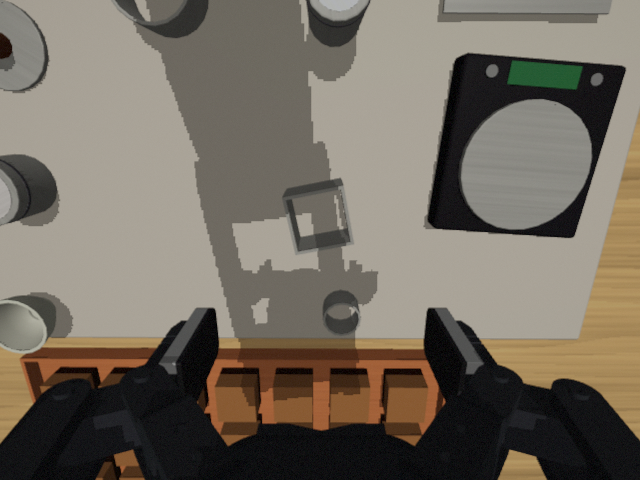

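The wrist view shows the mould at (320,215), the plate at (527,163) and my fingers at the bottom. The mould position agrees between cameras (624.6, 144.3, walls at 11.3°), so I grasp it.

```bash
python3 -m jog '[[[-0.07,-0.05,0.5,0,0,-0.0155,1],[-0.06,-0.04,0.5,0,0,-0.0155,1],[0,0,0.6,0,0,0,1],[0,0,0.6,0,0,0,1],[0,0,0.6,0,0,0,1],[0,0,0.5,0,0,0,1],[0,0,0.36,0,0,0,1],[0,0,0,0,0,0,1]]]' 40
python3 -m jog '[[[0,0,0,0,0,0,0],[0,0,0,0,0,0,0],[0,0,0,0,0,0,0],[0,0,0,0,0,0,0],[0,0,0,0,0,0,0],[0,0,0,0,0,0,0],[0,0,0,0,0,0,0],[0,0,0,0,0,0,0]]]' 40
python3 -c "
from h import *
to(575,328.5,150,180)"
```

```text
time: 2.7
tool_pos: [621.3, 145.1, 18.8]
tcp_rot: [180.0, -0.2, -168.5]
ft_force: [-0.5, 0.6, 0.6]
finger_gap: 85.5
time: 3.7
tool_pos: [624.5, 145.5, 23.0]
tcp_rot: [-180.0, 0.2, -168.5]
ft_force: [-2.2, -0.1, 6.4]
finger_gap: 53.9
t 3.7 pos [624.5 145.5  23. ] [-180.     0.2 -168.5] gap 53.9 F [-2.2 -0.1  6.4] | rz 0.0318 shift [ 1.   3.7 -2.5]
```

```bash
python3 -m jog '[[[0,0,-0.3,0,0,0,0],[0,0,-0.5,0,0,0,0],[0,0,-0.6,0,0,0,0],[0,0,-0.6,0,0,0,0],[0,0,-0.5,0,0,0.016,0],[0,0,0,0,0,0.016,0],[0.2,0.7,0,0,0,0,0],[0.2,0.7,0,0,0,0,0],[0.2,0.7,0,0,0,0,0],[0.2,0.7,0,0,0,0,0],[0.1,0.5,0,0,0,0,0],[0,0.3,0,0,0,0,0]]]'
python3 -m jog '[[[0,0,0,0,0,0,0],[0,0,0,0,0,0,0]]]'
python3 - <<'E'
from h import *
to(575,328.5,150,180)
K,T=cam("wrist"); p,d=snapshot("wrist"); cv2.imwrite("pics/w2.png",p[:,:,::-1]); np.save("pics/w2d.npy",d); np.save("pics/w2K.npy",K); np.save("pics/w2T.npy",T)
print(proj([575,328,48],K,T))
W=world(d,K,T)
for p,r,a,b in [((575,328),60,46.3,50),((575,328),120,36,44)]:
  print(blob(W,p,r,a,b))
E
```

```text
time: 5.2
tool_pos: [577.9, 326.5, 146.6]
tcp_rot: [180.0, 0.0, -180.0]
ft_force: [-0.5, -1.2, -2.6]
finger_gap: 53.7
time: 5.45
tool_pos: [578.7, 324.2, 145.9]
tcp_rot: [-180.0, 0.0, 179.9]
ft_force: [0.6, 1.2, -1.5]
finger_gap: 53.9
t 5.45 pos [578.7 324.2 145.9] [-180.     0.   179.9] gap 53.9 F [ 0.6  1.2 -1.5] | rz -0.0003 shift [ 0.1  0.1 -0.1]
[326.9 223.8]
{'n': 11595, 'mean': array([565.3, 330.3,  48. ]), 'circ': array([576.7, 329.2]), 'rad': 57.8, 'rect': array([575.9, 328.4, 112.7, 115.2,  45.1]), 'med_z': np.float64(47.99863459385455)}
{'n': 15822, 'mean': array([531.6, 332.2,  40. ]), 'circ': array([564.1, 330.2]), 'rad': 102.1, 'rect': array([563.9, 330.2, 139.9, 154.1,  86. ]), 'med_z': np.float64(40.034772552184336)}
```

View pics/w2.png

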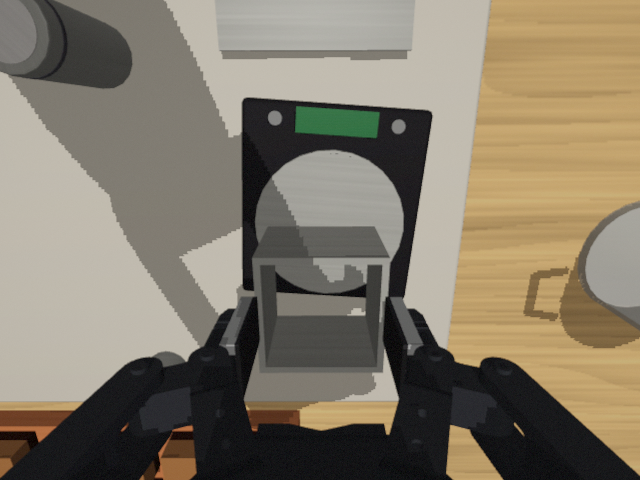

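Run:
```python
from h import *
d=np.load("pics/w2d.npy");W=world(d,np.load("pics/w2K.npy"),np.load("pics/w2T.npy"))
m=np.zeros(d.shape,bool); m[222:375,252:388]=1
q=W[m&(W[...,2]>120)]; print(np.percentile(q[:,2],[1,10,50,90,99]))
t=q[q[:,2]>np.percentile(q[:,2],99)-3]; print(len(t),t.min(0),t.max(0),cv2.minAreaRect(t[:,:2].astype(np.float32)))
```

```text
[135.4 143.  168.1 180.1 190. ]
281 [567.7 295.9 187. ] [590.3 350.3 197.5] ((578.8939208984375, 323.1046142578125), (22.532106399536133, 54.41889953613281), 0.21308466792106628)
```

Run:
```python
from h import *
d=np.load("pics/w2d.npy");W=world(d,np.load("pics/w2K.npy"),np.load("pics/w2T.npy"))
for v in (226,230,240,250,256,259,262,290,330,356,365,370): print(v,W[v,320],W[v,258],W[v,380])
```

```text
226 [550.9 323.  135.9] [577.  274.4  46.8] [576.8 369.   48.3]
230 [551.  323.  142.6] [580.1 274.3  47.3] [579.8 369.1  48.9]
240 [551.4 323.  157.3] [588.7 273.6  46.2] [551.1 350.7 158.4]
250 [551.3 323.1 170.9] [551.2 296.5 171.2] [551.1 348.6 171.7]
256 [551.  323.1 178.9] [551.1 297.7 178.3] [551.3 347.6 178.3]
259 [551.7 323.1 180.5] [552.1 297.8 179.2] [551.7 347.3 180.5]
262 [553.1 323.1 180.3] [553.4 297.7 179.3] [553.4 347.5 179.6]
290 [nan nan nan] [566.4 296.9 178.7] [566.  348.1 179.6]
330 [604.3 322.8 149.8] [584.1 296.3 181.3] [585. 349. 180.]
356 [603.8 322.9 172.7] [598.4 295.2 179.8] [598.1 349.6 180.3]
365 [604.  322.9 178.9] [732.7 259.7  12.2] [602.9 349.8 180.3]
370 [605.9 322.9 180. ] [739.1 259.2  11.7] [605.9 350.  179.9]
```

```bash
python3 -m jog '[[[0.05,0.06,0.2,0,0,0,0],[0,0.06,0.3,0,0,0,0],[0,0,0.4,0,0,0,0],[0,0,0.4,0,0,0,0],[0,0,0.24,0,0,0,0],[0,0,0.12,0,0,0,0],[0,0,0.06,0,0,0,0],[0,0,0,0,0,0,0],[0,0,0,0,0,0,0]]]'
python3 -c "
from h import *
to(576.5,329,60,180)"
```

```text
time: 6.62
tool_pos: [576.3, 331.4, 60.7]
tcp_rot: [180.0, 0.1, 179.9]
ft_force: [0.5, 0.2, -1.8]
finger_gap: 54.2
t 6.62 pos [576.3 331.4  60.7] [180.    0.1 179.9] gap 54.2 F [ 0.5  0.2 -1.8] | rz -0.0002 shift [-0. -0.  0.]
```

```bash
python3 -m jog '[[[0,0,0.03,0,0,0,0],[0,0,0,0,0,0,0],[0,0,0,0,0,0,1],[0,0,0,0,0,0,1],[0,0,0,0,0,0,1],[0,0,0,0,0,0,1],[0,0,0,0,0,0,1],[0,0,-0.3,0,0,0,1],[0,0,-0.6,0,0,0,1],[0,0,-0.6,0,0,0,1],[0,0,-0.6,0,0,0,1],[0,0,-0.6,0,0,0,1]]]'
python3 - <<'E'
from h import *
to(475,-136,190,180)
K,T=cam("wrist"); p,d=snapshot("wrist"); 
W=world(d,K,T)
print("plate",blob(W,(575,328),60,46.3,50)); print("mould",blob(W,(576,329),45,88,98))
E
```

```text
time: 8.12
tool_pos: [576.0, 331.3, 195.8]
tcp_rot: [180.0, 0.1, 179.9]
ft_force: [-1.5, 0.5, 0.3]
finger_gap: 85.5
t 8.12 pos [576.  331.3 195.8] [180.    0.1 179.9] gap 85.5 F [-1.5  0.5  0.3] | rz -0.0002 shift [ 2.  -9.3  0.1]
plate {'n': 9079, 'mean': array([569.6, 328.8,  48. ]), 'circ': array([576.5, 329.3]), 'rad': 57.8, 'rect': array([576.3, 329.2, 114.2, 114.5,   0.9]), 'med_z': np.float64(47.976221327962435)}
mould {'n': 1230, 'mean': array([575.5, 330.3,  92.4]), 'circ': array([575.8, 330.4]), 'rad': 39.1, 'rect': array([576.1, 330.2,  56. ,  56.2,   0. ]), 'med_z': np.float64(92.81627147449939)}
```

Mould centre is about 1 mm off the plate centre, with the rim at z 93 as it should be. Next is the cover.

```bash
python3 -m jog '[[[0.1,-0.5,0,0,0,0,1],[0.2,-0.9,0,0,0,0,1],[0.2,-0.9,0,0,0,0,1],[0.2,-0.9,0,0,0,0,1],[0.2,-0.9,0,0,0,0,1],[0.2,-0.9,0,0,0,0,1],[0.2,-0.9,0,0,0,0,1],[0.2,-0.9,0,0,0,0,1],[0.2,-0.9,0,0,0,0,1],[0.2,-0.9,0,0,0,0,1],[0.1,-0.7,0,0,0,0,1],[0,0,0,0,0,0,1]]]'
python3 - <<'E'
from h import *
K,T=cam("wrist"); p,d=snapshot("wrist"); cv2.imwrite("pics/w3.png",p[:,:,::-1])
W=world(d,K,T)
k=blob(W,(475,-136),30,46,54);print("knob",k); print("disc",blob(W,(475,-136),45,16.5,20.5))
to(*k["circ"],24,180)
E
```

```text
time: 9.68
tool_pos: [475.1, -135.9, 194.3]
tcp_rot: [-179.9, 0.1, 179.7]
ft_force: [0.6, 0.4, -0.7]
finger_gap: 85.2
knob {'n': 430, 'mean': array([ 475.4, -136.3,   49.6]), 'circ': array([ 476.1, -136.4]), 'rad': 10.8, 'rect': array([ 475.7, -136.3,   20.8,   20.7,   73.9]), 'med_z': np.float64(49.70834681292271)}
disc {'n': 3592, 'mean': array([ 474.2, -136.3,   18. ]), 'circ': array([ 476.1, -136.3]), 'rad': 36.8, 'rect': array([ 476.3, -136.3,   72.2,   72.9,   88.8]), 'med_z': np.float64(18.0008358149951)}
t 9.72 pos [ 475.3 -134.6  194.1] [-180.     0.1  179.8] gap 85.6 F [-1.5  0.5 -0.1] | rz -0.0006 shift [-0.  -0.   3.4]
```

```bash
python3 -m jog '[[[0,-0.02,0.5,0,0,0,1],[0,0,0.7,0,0,0,0.6],[0,0,0.7,0,0,0,0.6],[0,0,0.7,0,0,0,0.6],[0,0,0.5,0,0,0,0.6],[0,0,0.3,0,0,0,0.6],[0,0,0,0,0,0,0.6],[0,0,0,0,0,0,0],[0,0,0,0,0,0,0],[0,0,0,0,0,0,0],[0,0,0,0,0,0,0],[0,0,0,0,0,0,0]]]' 30
python3 -m jog '[[[0,0,0,0,0,0,0],[0,0,0,0,0,0,0],[0,0,0,0,0,0,0],[0,0,-0.2,0,0,0,0],[0,0,-0.4,0,0,0,0],[0,0,-0.6,0,0,0,0],[0,0,-0.6,0,0,0,0],[0,0,-0.6,0,0,0,0],[0,0,-0.5,0,0,0,0],[0,0,-0.3,0,0,0,0],[0,0,0,0,0,0,0]]]'
python3 -c "
from h import *
to(576,330,190,180)"
```

```text
time: 11.22
tool_pos: [475.3, -134.8, 23.4]
tcp_rot: [-180.0, 0.0, 179.9]
ft_force: [-0.8, 0.3, -0.5]
finger_gap: 0.0
time: 12.6
tool_pos: [476.1, -135.0, 184.7]
tcp_rot: [-179.9, 0.1, 179.9]
ft_force: [-0.1, -0.3, -0.4]
finger_gap: 0.1
t 12.6 pos [ 476.1 -135.   184.7] [-179.9    0.1  179.9] gap 0.1 F [-0.1 -0.3 -0.4] | rz -0.0002 shift [-2.   9.3 -0.1]
```

The gap closed to 0, so the knob was not gripped. I look.

Run:
```python
from h import *
K,T=cam("wrist"); p,d=snapshot("wrist"); cv2.imwrite("pics/w4.png",p[:,:,::-1])
W=world(d,K,T)
print("knob",blob(W,(475,-136),60,40,60)); print("disc",blob(W,(475,-136),70,16.5,20.5))
```

```text
knob {'n': 488, 'mean': array([ 474.9, -136.3,   49.2]), 'circ': array([ 475.8, -136.1]), 'rad': 11.1, 'rect': array([ 475.9, -136.3,   21.6,   20.4,    0.6]), 'med_z': np.float64(49.645634717640405)}
disc {'n': 3788, 'mean': array([ 474. , -136.4,   18. ]), 'circ': array([ 464.1, -147. ]), 'rad': 52.4, 'rect': array([ 470.5, -148.6,   99.7,   73.2,   66.1]), 'med_z': np.float64(18.008008274677564)}
```

View pics/w4.png

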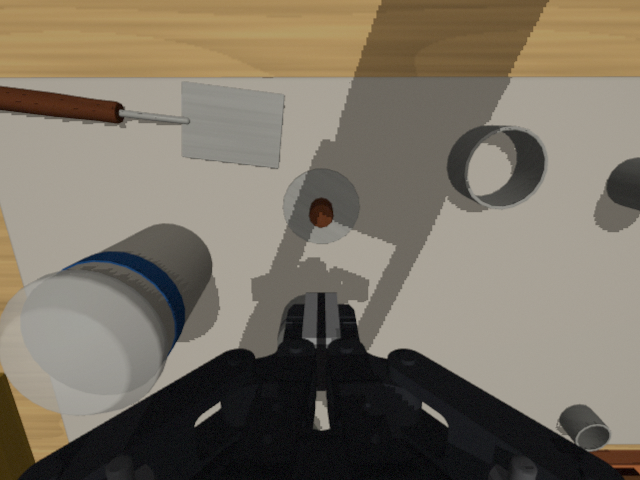

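The cover hasn't moved (knob at (321,212) px), and the fingers are shut above it. I go down again and look before closing.

```bash
python3 -m jog '[[[0,-0.02,0.3,0,0,0,0.6],[0,0,0.6,0,0,0,0.6],[0,0,0.6,0,0,0,0.6],[0,0,0.6,0,0,0,0.6],[0,0,0.6,0,0,0,0.6],[0,0,0.3,0,0,0,0.6],[0,0,0.16,0,0,0,0.6],[0,0,0,0,0,0,0.6],[0,0,0,0,0,0,0.6]]]' 30
python3 - <<'E'
from h import *
to(476,-136.3,24,180)
K,T=cam("wrist"); p,d=snapshot("wrist"); a=p[:,:,::-1]
p,d=snapshot("scene"); K,T=cam("scene"); u,v=proj([475,-136,40],K,T).astype(int); b=cv2.resize(np.ascontiguousarray(p[v-60:v+60,u-80:u+80,::-1]),None,fx=4,fy=4,interpolation=cv2.INTER_CUBIC)
cv2.imwrite("pics/c5.png",cv2.resize(np.hstack([a,b]),(800,300)))
E
```

```text
time: 13.78
tool_pos: [476.2, -136.0, 26.4]
tcp_rot: [-180.0, 0.1, 179.9]
ft_force: [0.4, 0.1, 0.3]
finger_gap: 51.3
t 13.78 pos [ 476.2 -136.    26.4] [-180.     0.1  179.9] gap 51.3 F [0.4 0.1 0.3] | rz -0.0002 shift [ 0. -0.  0.]
```

View pics/c5.png

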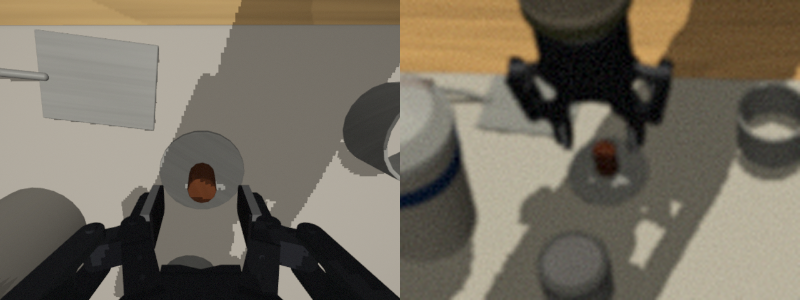

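Run:
```python
from h import *
to(476,-136.3,24,180)
K,T=cam("wrist"); p,d=snapshot("wrist"); W=world(d,K,T)
s=telemetry.sense()["tool_pos"]
for n,sl in (("L",(slice(280,420),slice(180,275))),("R",(slice(280,420),slice(365,470)))):
    w=W[sl].reshape(-1,3); w=w[(w[:,2]>22)&(w[:,2]<100)&(np.hypot(*(w[:,:2]-s[:2]).T)<60)]
    print(n,len(w),"zmin pct",np.percentile(w[:,2],[0.5,2,10,50]),w[w[:,2]<np.percentile(w[:,2],5)].mean(0), w.min(0),w.max(0))
K,T=cam("scene"); p,d=snapshot("scene"); W=world(d,K,T)
w=W.reshape(-1,3); w=w[(np.abs(w[:,0]-s[0])<35)&(np.abs(w[:,1]-s[1])<60)&(w[:,2]>25)&(w[:,2]<90)]
for z in range(25,90,6):
    q=w[(w[:,2]>=z)&(w[:,2]<z+6)]
    if len(q): print(z,len(q),q.min(0),q.max(0))
```

```text
t 13.88 pos [ 476.2 -136.1   26.4] [-180.     0.1  179.9] gap 51.1 F [ 0.3 -0.3  0.4] | rz -0.0002 shift [ 0. -0.  0.]
L 2907 zmin pct [58.3 60.6 66.3 83.4] [ 473.2 -163.6   60.9] [ 463.  -182.4   56.8] [ 487.9 -162.2  100. ]
R 2929 zmin pct [58.3 60.5 66.3 83.5] [ 473.5 -110.5   60.8] [ 462.9 -111.8   56.2] [488.9 -89.6 100. ]
25 16 [ 477.1 -142.5   25.1] [ 490.  -122.3   30.3]
31 15 [ 480.5 -142.    31.8] [ 487.4 -123.8   36. ]
37 11 [ 479.1 -141.    37.5] [ 487.8 -123.2   42.5]
43 46 [ 466.  -143.1   43.2] [ 487.4 -123.    48.9]
49 24 [ 469.4 -160.1   49.2] [ 486.3 -125.    54.3]
55 4 [ 474.5 -164.9   55.1] [ 487.3 -102.2   60.3]
61 24 [ 467.3 -169.1   61. ] [488.7 -95.4  66.6]
67 29 [ 466.4 -173.4   67.1] [488.4 -94.8  73. ]
73 20 [ 468.5 -172.1   73.1] [488.1 -95.9  77.7]
79 25 [ 465.6 -171.4   79.1] [488.6 -95.3  85. ]
85 18 [ 480.8 -172.3   85.2] [488.5 -94.8  89.8]
```

Both cameras put the fingertips at z≈57 with the reported TCP at 26, so the tips are about 30 mm above the reported TCP at this opening. The fingers closed over the knob's top. I go 24 mm lower.

```bash
python3 -m jog '[[[0,0,0.24,0,0,0,0.6],[0,0,0.24,0,0,0,0.6],[0,0,0,0,0,0,0.6],[0,0,0,0,0,0,0],[0,0,0,0,0,0,0],[0,0,0,0,0,0,0],[0,0,0,0,0,0,0],[0,0,0,0,0,0,0],[0,0,0,0,0,0,0]]]' 30
python3 - <<'E'
from h import *
to(476,-136.3,150,180)
s=telemetry.sense()["tool_pos"]
K,T=cam("wrist"); p,d=snapshot("wrist"); W=world(d,K,T)
w=W[230:400,250:390].reshape(-1,3); w=w[np.hypot(*(w[:,:2]-s[:2]).T)<60]
for z in range(16,80,6):
    q=w[(w[:,2]>=z)&(w[:,2]<z+6)]
    if len(q): print(z,len(q),q.min(0),q.max(0))
E
```

```text
time: 15.1
tool_pos: [475.6, -135.8, 1.6]
tcp_rot: [-180.0, 0.0, 179.9]
ft_force: [0.1, -0.7, 2.6]
finger_gap: 20.9
t 15.1 pos [ 475.6 -135.8    1.6] [-180.     0.   179.9] gap 20.9 F [ 0.1 -0.7  2.6] | rz -0.0002 shift [-0. -0. -3.]
16 8920 [ 441.5 -171.3   16. ] [ 513.3 -103.3   21.9]
22 249 [ 465.2 -147.3   22. ] [ 474.6 -126.6   28. ]
28 355 [ 464.6 -153.7   28. ] [ 474.7 -120.    34. ]
34 681 [ 464.2 -160.1   34. ] [ 486.3 -113.    40. ]
40 902 [ 463.9 -160.9   40. ] [ 487.1 -112.6   46. ]
46 2702 [ 464.1 -160.9   46. ] [ 486.9 -112.6   52. ]
52 740 [ 463.9 -160.8   52. ] [ 488.1 -112.7   58. ]
58 679 [ 464. -161.   58.] [ 487.3 -112.9   64. ]
64 1079 [ 463.4 -159.8   64. ] [ 487.5 -114.5   70. ]
70 910 [ 461.5 -159.9   70. ] [ 483.3 -114.3   76. ]
76 890 [ 461.4 -158.8   76. ] [ 482.2 -115.4   82. ]
```

```bash
python3 -m jog '[[[0,0,-0.2,0,0,0,0],[0,0,-0.4,0,0,0,0],[0,0,-0.6,0,0,0,0],[0,0,-0.6,0,0,0,0],[0,0,-0.5,0,0,0,0],[0,0,-0.3,0,0,0,0],[-0.1,0.4,0,0,0,0,0],[-0.2,0.8,0,0,0,0,0],[-0.2,0.9,0,0,0,0,0],[-0.2,0.9,0,0,0,0,0],[-0.2,0.9,0,0,0,0,0],[-0.2,0.9,0,0,0,0,0]]]'
python3 -m jog '[[[-0.2,0.9,0,0,0,0,0],[-0.2,0.9,0,0,0,0,0],[-0.2,0.9,0,0,0,0,0],[-0.2,0.8,0,0,0,0,0],[-0.1,0.6,0,0,0,0,0],[0,0.3,0,0,0,0,0],[0,0,0,0,0,0,0],[0,0,0,0,0,0,0],[0,0,0,0,0,0,0]]]'
python3 - <<'E'
from h import *
to(576,330.2,84,180)
s=telemetry.sense()["tool_pos"]
K,T=cam("wrist"); p,d=snapshot("wrist"); W=world(d,K,T); cv2.imwrite("pics/w6.png",p[:,:,::-1])
print(blob(W,s[:2],48,100,160))
w=W[np.hypot(W[...,0]-s[0],W[...,1]-s[1])<50]
h,e=np.histogram(w[:,2],bins=range(80,190,3)); print(list(zip(e,h)))
print("mould",blob(W,(576,330),45,88,98))
E
```

```text
time: 16.65
tool_pos: [530.2, 105.7, 130.8]
tcp_rot: [-180.0, -0.1, 179.9]
ft_force: [1.3, -0.5, -0.5]
finger_gap: 20.9
time: 17.77
tool_pos: [576.0, 323.0, 131.4]
tcp_rot: [-180.0, -0.0, 179.9]
ft_force: [-0.2, -0.3, -1.8]
finger_gap: 20.7
t 17.77 pos [576.  323.  131.4] [-180.    -0.   179.9] gap 20.7 F [-0.2 -0.3 -1.8] | rz -0.0004 shift [-0.   0.1  0.9]
{'n': 10195, 'mean': array([563., 322., 148.]), 'circ': array([576.6, 321.8]), 'rad': 37.1, 'rect': array([575.3, 322.3,  71.9,  71.1,  46.7]), 'med_z': np.float64(147.75112107930977)}
[(np.int64(80), np.int64(115)), (np.int64(83), np.int64(143)), (np.int64(86), np.int64(120)), (np.int64(89), np.int64(171)), (np.int64(92), np.int64(629)), (np.int64(95), np.int64(0)), (np.int64(98), np.int64(0)), (np.int64(101), np.int64(0)), (np.int64(104), np.int64(0)), (np.int64(107), np.int64(0)), (np.int64(110), np.int64(0)), (np.int64(113), np.int64(0)), (np.int64(116), np.int64(0)), (np.int64(119), np.int64(0)), (np.int64(122), np.int64(0)), (np.int64(125), np.int64(0)), (np.int64(128), np.int64(0)), (np.int64(131), np.int64(0)), (np.int64(134), np.int64(0)), (np.int64(137), np.int64(0)), (np.int64(140), np.int64(7)), (np.int64(143), np.int64(236)), (np.int64(146), np.int64(9392)), (np.int64(149), np.int64(205)), (np.int64(152), np.int64(112)), (np.int64(155), np.int64(144)), (np.int64(158), np.int64(152)), (np.int64(161), np.int64(198)), (np.int64(164), np.int64(331)), (np.int64(167), np.int64(361)), (np.int64(170), np.int64(447)), (np.int64(173), np.int64(463)), (np.int64(176), np.int64(847)), (np.int64(179), np.int64(1860)), (np.int64(182), np.int64(354)), (np.int64(185), np.int64(392))]
mould {'n': 851, 'mean': array([551.9, 333.7,  92.3]), 'circ': array([558.7, 330.3]), 'rad': 29.7, 'rect': array([558.9, 330.4,  56.1,  21.6,  89.7]), 'med_z': np.float64(92.71910469119993)}
```

View pics/w6.png

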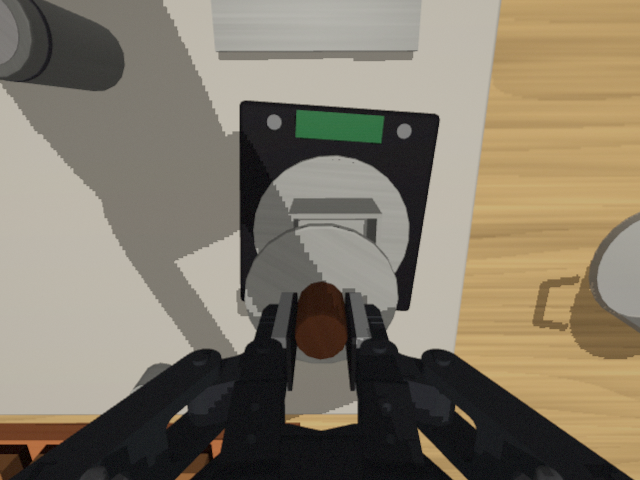

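The cover hangs level at (576.3, 322), underside at z 142, with the mould's y at 330.3. I shift +8 mm in y and lower 49 mm.

```bash
python3 -m jog '[[[0,0.08,0.1,0,0,0,0],[0,0.085,0.2,0,0,0,0],[0,0,0.3,0,0,0,0],[0,0,0.2,0,0,0,0],[0,0,0.1,0,0,0,0],[0,0,0.05,0,0,0,0],[0,0,0,0,0,0,0],[0,0,0.02,0,0,0,0],[0,0,0,0,0,0,0],[0,0,0,0,0,0,0]]]'
python3 - <<'E'
from h import *
to(576,330.2,84,180)
s=telemetry.sense()["tool_pos"]
K,T=cam("wrist"); p,d=snapshot("wrist"); W=world(d,K,T)
print(blob(W,s[:2],48,96,101.5)); print("mould",blob(W,(576,330),45,60,90))
E
```

```text
time: 19.08
tool_pos: [575.9, 332.5, 83.1]
tcp_rot: [180.0, 0.0, 179.9]
ft_force: [0.1, -0.4, -1.7]
finger_gap: 20.6
t 19.07 pos [575.9 332.5  83.1] [180.    0.  179.9] gap 20.6 F [ 0.1 -0.4 -1.7] | rz -0.0002 shift [-0. -0. -0.]
{'n': 9708, 'mean': array([562.9, 331.5,  99.3]), 'circ': array([576.7, 331.4]), 'rad': 37.1, 'rect': array([575. , 331.1,  70.9,  71.7,  40.1]), 'med_z': np.float64(99.32898346561187)}
mould {'n': 916, 'mean': array([548.5, 329.2,  72.1]), 'circ': array([548.7, 330.3]), 'rad': 28.1, 'rect': array([548.5, 330.3,  56.2,   1.1,  89.8]), 'med_z': np.float64(70.67067346709402)}
```

```bash
python3 -m jog '[[[0,0,0.01,0,0,0,0],[0,0,0,0,0,0,0],[0,0,0,0,0,0,0.5],[0,0,0,0,0,0,0.5],[0,0,0,0,0,0,0.5],[0,0,0,0,0,0,0.5],[0,0,-0.3,0,0,0,0.5],[0,0,-0.6,0,0,0,0.5],[0,0,-0.6,0,0,0,1],[0,0,-0.5,0,0,0,1],[0,0,-0.2,0,0,0,1],[0,0,0,0,0,0,1]]]'
python3 - <<'E'
from h import *
to(597,-149,190,180)
K,T=cam("wrist"); p,d=snapshot("wrist"); W=world(d,K,T)
print("disc",blob(W,(576,331),48,96,101.5)); print("knob",blob(W,(576,331),20,125,135)); print("mould",blob(W,(576,330),45,60,90))
E
```

```text
time: 20.62
tool_pos: [576.3, 332.7, 193.5]
tcp_rot: [180.0, 0.1, 179.9]
ft_force: [0.6, 0.4, 0.2]
finger_gap: 85.2
t 20.62 pos [576.3 332.7 193.5] [180.    0.1 179.9] gap 85.2 F [0.6 0.4 0.2] | rz -0.0002 shift [-0.4 -9.6  0.1]
disc {'n': 5856, 'mean': array([573.8, 331.4,  99. ]), 'circ': array([576.6, 331.1]), 'rad': 37.1, 'rect': array([576.5, 331.3,  72.8,  73.3,  43.1]), 'med_z': np.float64(98.96942426884473)}
knob {'n': 754, 'mean': array([575.4, 331.4, 130.4]), 'circ': array([576.5, 331.5]), 'rad': 10.9, 'rect': array([576.3, 331.3,  21. ,  20.9,  71. ]), 'med_z': np.float64(130.67092970247697)}
mould {'n': 143, 'mean': array([548.5, 328. ,  74.3]), 'circ': array([548.5, 330.3]), 'rad': 27.9, 'rect': array([548.4, 330.3,  55.8,   0.7,  90. ]), 'med_z': np.float64(73.06717854595587)}
```

The stack is within about 2 mm of centred. Next is the short can.

```bash
python3 -m jog '[[[-0.03,-0.6,0,0,0,0,1],[-0.04,-0.9,0,0,0,0,1],[-0.04,-0.9,0,0,0,0,1],[-0.04,-0.9,0,0,0,0,1],[-0.04,-0.9,0,0,0,0,1],[-0.04,-0.9,0,0,0,0,1],[-0.04,-0.9,0,0,0,0,1],[-0.04,-0.9,0,0,0,0,1],[-0.04,-0.9,0,0,0,0,1],[-0.04,-0.9,0,0,0,0,1],[-0.03,-0.7,0,0,0,0,1],[0,-0.2,0,0,0,0,1]]]'
python3 - <<'E'
from h import *
K,T=cam("wrist"); p,d=snapshot("wrist"); W=world(d,K,T)
b=blob(W,(597,-149),50,57,68); print("short",b); to(*b["rect"][:2],5,180)
print("tub",blob(W,(532,-287),60,176,190),blob(W,(532,-287),60,168,176))
E
```

```text
time: 22.18
tool_pos: [595.2, -149.4, 190.4]
tcp_rot: [180.0, -0.2, 179.8]
ft_force: [-0.6, 0.3, -0.5]
finger_gap: 85.1
short {'n': 3599, 'mean': array([ 598.2, -148.8,   62.3]), 'circ': array([ 599.4, -148.8]), 'rad': 29.8, 'rect': array([ 599.5, -148.7,   58.1,   59.1,   89.1]), 'med_z': np.float64(62.35750343960751)}
t 22.23 pos [ 595.3 -149.4  190.6] [180.   -0.1 179.8] gap 85.5 F [ 0.3 -1.2 -0.5] | rz -0.0005 shift [-0.1  0.   3.7]
tub {'n': 13193, 'mean': array([ 533.4, -282.4,  179.7]), 'circ': array([ 533.6, -287.9]), 'rad': 37.7, 'rect': array([ 535.7, -280.8,   59.8,   74.8,   74.5]), 'med_z': np.float64(179.76863442042517)} {'n': 6216, 'mean': array([ 529.4, -268.1,  172.7]), 'circ': array([ 534.1, -287.7]), 'rad': 44.1, 'rect': array([ 535.9, -279.7,   69.9,   87.6,   78.1]), 'med_z': np.float64(173.15271384875336)}
```

```bash
python3 -m jog '[[[-0.08,0.02,0.4,0,0,0,1],[0,0,0.6,0,0,0,1],[0,0,0.7,0,0,0,1],[0,0,0.7,0,0,0,1],[0,0,0.6,0,0,0,1],[0,0,0.4,0,0,0,1],[0,0,0.3,0,0,0,1],[0,0,0,0,0,0,1],[0,0,0,0,0,0,0],[0,0,0,0,0,0,0],[0,0,0,0,0,0,0],[0,0,0,0,0,0,0]]]' 40
python3 -m jog '[[[0,0,0,0,0,0,0],[0,0,-0.2,0,0,0,0],[0,0,-0.4,0,0,0,0],[0,0,-0.6,0,0,0,0],[0,0,-0.4,0,0,0,0],[0,0,-0.2,0,0,0,0],[0,0,0,0,0,0,0],[0,0,0,0,0,0,0]]]'
python3 - <<'E'
from h import *
s=telemetry.sense()["tool_pos"]
K,T=cam("wrist"); p,d=snapshot("wrist"); W=world(d,K,T)
w=W[(np.hypot(W[...,0]-s[0],W[...,1]-s[1])<28)]; h,e=np.histogram(w[:,2],bins=range(10,180,4)); z=e[h.argmax()]; print("top z~",z)
print(blob(W,s[:2],50,z-4,z+8))
to(636,15,80,180)
E
```

```text
time: 23.72
tool_pos: [601.7, -147.1, 9.2]
tcp_rot: [-179.9, 0.2, 179.9]
ft_force: [-0.1, 1.6, 6.7]
finger_gap: 58.9
time: 24.72
tool_pos: [599.4, -146.3, 96.0]
tcp_rot: [180.0, -0.1, 179.9]
ft_force: [-0.2, 0.6, -1.7]
finger_gap: 58.6
top z~ 146
{'n': 18813, 'mean': array([ 594.4, -147.3,  149. ]), 'circ': array([ 593.5, -147.4]), 'rad': 43.0, 'rect': array([ 595.9, -145.3,   59.7,   69. ,   36.9]), 'med_z': np.float64(149.18103728677556)}
t 24.77 pos [ 599.3 -146.3   95.8] [180.   -0.1 179.9] gap 58.7 F [-0.3  0.4 -2.5] | rz -0.0002 shift [-0.7  3.2  0.3]
```

```bash
python3 -m jog '[[[-0.1,0.35,0,0,0,0,0],[-0.17,0.7,0,0,0,0,0],[-0.2,0.8,0,0,0,0,0],[-0.17,0.7,0,0,0,0,0],[-0.1,0.5,0,0,0,0,0],[-0.03,0.2,0,0,0,0,0],[0,0,0.4,0,0,0,0],[0,0,0.5,0,0,0,0],[0,0,0.4,0,0,0,0],[0,0,0.2,0,0,0,0],[0,0,0.1,0,0,0,0],[0,0,0.05,0,0,0,0]]]'
python3 -m jog '[[[0,0,0,0,0,0,0],[0,0,0,0,0,0,0]]]'
python3 - <<'E'
from h import *
s=telemetry.sense()["tool_pos"]
K,T=cam("wrist"); p,d=snapshot("wrist"); W=world(d,K,T)
print(blob(W,s[:2],34,55,69))
to(638,16.2,9,180)
E
```

```text
time: 26.28
tool_pos: [639.4, 15.7, 15.2]
tcp_rot: [-180.0, 0.1, 179.9]
ft_force: [-0.3, -0.5, -1.0]
finger_gap: 58.5
time: 26.52
tool_pos: [639.6, 15.9, 15.6]
tcp_rot: [-180.0, 0.1, 179.9]
ft_force: [-0.0, -0.9, -2.3]
finger_gap: 58.9
{'n': 12318, 'mean': array([632. ,  14.9,  67.2]), 'circ': array([637.6,  15.9]), 'rad': 33.4, 'rect': array([637.8,  14.7,  60.3,  60.8,  44.1]), 'med_z': np.float64(68.35128814192225)}
t 26.57 pos [639.5  15.9  15.5] [-180.     0.1  179.9] gap 59.0 F [ 0.4  0.7 -0.9] | rz -0.0002 shift [0.  0.  0.1]
```

```bash
python3 -m jog '[[[0,0,0.08,0,0,0,0],[0,0,0.045,0,0,0,0],[0,0,0,0,0,0,0],[0,0,0,0,0,0,1],[0,0,0,0,0,0,1],[0,0,0,0,0,0,1],[0,0,0,0,0,0,1],[0,0,0,0,0,0,1],[0,0,-0.3,0,0,0,1],[0,0,-0.6,0,0,0,1],[0,0,-0.7,0,0,0,1],[0,0,-0.7,0,0,0,1]]]'
python3 -m jog '[[[0,0,-0.7,0,0,0,1],[0.2,0.15,-0.3,0,0,0,1],[0.6,0.45,0,0,0,0,1],[0.6,0.45,0,0,0,0,1],[0.6,0.45,0,0,0,0,1],[0.6,0.45,0,0,0,0,1],[0.6,0.45,0,0,0,0,1],[0.4,0.3,0,0,0,0,1],[0.16,0.1,0,0,0,0,1],[0,0,0,0,0,0,1]]]'
python3 - <<'E'
from h import *
K,T=cam("wrist"); p,d=snapshot("wrist"); W=world(d,K,T)
b=blob(W,(451,156),40,96,108); print("tall",b); to(*b["rect"][:2],35,180); print("ring",blob(W,(433,14),50,48,66))
K,T=cam("top"); p,d=snapshot("top"); W=world(d,K,T)
print("short",blob(W,(638,15),50,52,72)); print("stack",blob(W,(576,331),48,94,103))
E
```

```text
time: 28.08
tool_pos: [639.2, 15.9, 126.0]
tcp_rot: [-180.0, 0.1, 179.9]
ft_force: [1.1, -0.7, 0.7]
finger_gap: 85.5
time: 29.32
tool_pos: [450.8, 156.2, 173.4]
tcp_rot: [-180.0, 0.0, 180.0]
ft_force: [0.2, 0.1, 0.3]
finger_gap: 85.4
tall {'n': 3097, 'mean': array([450.6, 157.3, 102.2]), 'circ': array([451.9, 157.2]), 'rad': 22.9, 'rect': array([451.7, 157.4,  45.2,  44.8,  79.9]), 'med_z': np.float64(102.31597112638238)}
t 29.38 pos [451.3 155.9 173.5] [-180.    0.  180.] gap 85.4 F [ 0.2 -0.3 -0.7] | rz -0.0001 shift [-0.   0.   2.8]
ring {'n': 1699, 'mean': array([433.8,  13.3,  54.6]), 'circ': array([434.3,  15.2]), 'rad': 34.2, 'rect': array([434.1,  15.2,  66.6,  68.2,   2.3]), 'med_z': np.float64(55.92536902161737)}
short {'n': 677, 'mean': array([634.2,  14.5,  62.4]), 'circ': array([635.1,  14.7]), 'rad': 30.3, 'rect': array([635.3,  14.4,  58.5,  58.8,  70.1]), 'med_z': np.float64(62.60814587267714)}
stack None
```

```bash
python3 -m jog '[[[-0.01,0.05,0.4,0,0,0,1],[0,0,0.6,0,0,0,1],[0,0,0.7,0,0,0,1],[0,0,0.6,0,0,0,1],[0,0,0.4,0,0,0,1],[0,0,0.17,0,0,0,1],[0,0,0,0,0,0,1],[0,0,0,0,0,0,0],[0,0,0,0,0,0,0],[0,0,0,0,0,0,0],[0,0,0,0,0,0,0],[0,0,0,0,0,0,0]]]' 40
python3 -m jog '[[[0,0,0,0,0,0,0],[0,0,0,0,0,0,0],[0,0,-0.2,0,0,0,0],[0,0,-0.4,0,0,0,0],[0,0,-0.6,0,0,0,0],[0,0,-0.4,0,0,0,0],[0,0,-0.2,0,0,0,0],[0,0,0,0,0,0,0],[0,0,0,0,0,0,0]]]'
python3 - <<'E'
from h import *
s=telemetry.sense()["tool_pos"]
K,T=cam("wrist"); p,d=snapshot("wrist"); W=world(d,K,T)
w=W[(np.hypot(W[...,0]-s[0],W[...,1]-s[1])<20)]; h,e=np.histogram(w[:,2],bins=range(10,240,4)); z=e[h.argmax()]; print("top z~",z)
print(blob(W,s[:2],26,z-2,z+6))
to(555.1,21.9,80,180)
E
```

```text
time: 30.92
tool_pos: [452.5, 158.7, 31.2]
tcp_rot: [180.0, 0.1, 179.9]
ft_force: [-1.5, -1.6, 6.2]
finger_gap: 45.4
time: 32.05
tool_pos: [450.8, 158.4, 118.9]
tcp_rot: [-180.0, -0.1, 179.9]
ft_force: [-0.2, -0.1, -3.9]
finger_gap: 45.3
top z~ 190
{'n': 12190, 'mean': array([448.7, 157.6, 190.1]), 'circ': array([448.8, 158.2]), 'rad': 25.4, 'rect': array([450.3, 156.9,  46.4,  46.1,  55.8]), 'med_z': np.float64(190.12036688630135)}
t 32.1 pos [450.7 158.4 118.8] [-180.    -0.1  179.9] gap 45.6 F [ 0.3 -1.  -3.9] | rz -0.0002 shift [-2.1 -2.7  0.8]
```

```bash
python3 -m jog '[[[-0.2,-0.26,0,0,0,0,0],[-0.5,-0.65,0,0,0,0,0],[-0.55,-0.72,0,0,0,0,0],[-0.5,-0.65,0,0,0,0,0],[-0.26,-0.35,0,0,0,0,0],[-0.08,-0.1,0,0,0,0,0],[0,0,0.4,0,0,0,0],[0,0,0.5,0,0,0,0],[0,0,0.4,0,0,0,0],[0,0,0.2,0,0,0,0],[0,0,0.1,0,0,0,0],[0,0,0.06,0,0,0,0]]]'
python3 -m jog '[[[0,0,0,0,0,0,0],[0,0,0,0,0,0,0]]]'
python3 - <<'E'
from h import *
s=telemetry.sense()["tool_pos"]
K,T=cam("wrist"); p,d=snapshot("wrist"); W=world(d,K,T)
b=blob(W,s[:2],26,95,116);print(b); print("short",blob(W,(638,15),34,57,68)); print("tub",blob(W,(533,-288),60,168,190))
to(555.1,21.9,31,180)
E
```

```text
time: 33.6
tool_pos: [556.4, 22.1, 37.4]
tcp_rot: [-180.0, 0.1, 179.9]
ft_force: [1.1, 0.3, -3.2]
finger_gap: 45.3
time: 33.85
tool_pos: [556.5, 21.9, 37.7]
tcp_rot: [-180.0, 0.1, 179.9]
ft_force: [-0.2, 0.4, -2.9]
finger_gap: 45.3
{'n': 15237, 'mean': array([551.7,  21.3, 107.5]), 'circ': array([556.2,  21.9]), 'rad': 25.9, 'rect': array([556. ,  21.1,  49.8,  46.6,  83.8]), 'med_z': np.float64(108.74264782624194)}
short {'n': 504, 'mean': array([621.9,   6.6,  61.8]), 'circ': array([625.9,  15.2]), 'rad': 27.4, 'rect': array([622.1,  15.5,  54.8,  10.8,  85.4]), 'med_z': np.float64(62.13242031531129)}
tub None
t 33.9 pos [556.5  21.9  37.7] [-180.     0.1  179.9] gap 45.3 F [ 0.3 -0.7 -3.9] | rz -0.0002 shift [0.  0.  0.1]
```

```bash
python3 -m jog '[[[0.01,0,0.08,0,0,0,0],[0,0,0.05,0,0,0,0],[0,0,0,0,0,0,0],[0,0,0,0,0,0,1],[0,0,0,0,0,0,1],[0,0,0,0,0,0,1],[0,0,0,0,0,0,1],[0,0,0,0,0,0,1],[0,0,-0.3,0,0,0,1],[0,0,-0.6,0,0,0,1],[0,0,-0.7,0,0,0,1],[0,0,-0.7,0,0,0,1]]]'
python3 -m jog '[[[0,0,-0.7,0,0,0,1],[0,0,-0.7,0,0,0,1],[0,0,-0.7,0,0,0,1],[0,0,-0.4,0,0,0,1],[0,0,0,0,0,0,1],[0,0,0,0,0,0,1]]]'
python3 - <<'E'
from h import *
to(0,0,0,180)
for n in ("wrist","top"):
    K,T=cam(n); p,d=snapshot(n); W=world(d,K,T); print(n)
    if n=="wrist": cv2.imwrite("pics/w7.png",p[:,:,::-1])
    for o,q,r,a,b in [("tall",(556,21),35,97,108),("short",(637,15),40,57,68),("ring",(433,14),50,48,66),("tub",(533,-288),70,168,190),("plate",(576,329),60,46.3,50),("disc",(576,331),48,95,102),("mould",(576,330),45,60,90)]:
        k=blob(W,q,r,a,b); print(o,k and (k["n"],k["rect"],k["circ"],k["rad"],k["med_z"]))
E
```

```text
time: 35.4
tool_pos: [555.6, 21.9, 147.9]
tcp_rot: [-180.0, 0.1, 179.9]
ft_force: [0.5, 0.5, -0.4]
finger_gap: 85.5
time: 36.15
tool_pos: [554.8, 22.0, 269.0]
tcp_rot: [180.0, -0.1, 179.9]
ft_force: [-0.2, -0.1, 0.3]
finger_gap: 85.3
t 36.15 pos [554.8  22.  269. ] [180.   -0.1 179.9] gap 85.3 F [-0.2 -0.1  0.3] | rz -0.0002 shift [11.1 -0.4  5.4]
wrist
tall (1718, array([555.1,  20.3,  44.8,  44.4,   0.5]), array([555.5,  20.4]), 22.8, np.float64(102.24391441593855))
short (2015, array([636.9,  14.9,  59.3,  58.3,   0.6]), array([636.8,  14.7]), 29.9, np.float64(62.32231592859205))
ring (840, array([434.6,  14.8,  66.9,  67.1,  62.7]), array([434.4,  15.1]), 34.0, np.float64(56.64511096483065))
tub None
plate (3792, array([574.2, 316.8,  92.4, 114.5,  78.3]), array([576.8, 327.9]), 57.9, np.float64(47.97609724326372))
disc (2323, array([580.5, 315.2,  74.1,  42.7,  13.3]), array([577.2, 329.2]), 37.1, np.float64(98.91769466150373))
mould (1192, array([566.5, 309.9,  34.8,  70.6,  53.2]), array([576.4, 323.2]), 35.3, np.float64(73.88077406525406))
top
tall (426, array([554.3,  19.9,  42.7,  46. ,  88.8]), array([554.5,  20.2]), 23.2, np.float64(102.74168945379756))
short (348, array([622.5,  13.7,  32.2,  56.7,   7.6]), array([630.8,  15.2]), 28.7, np.float64(62.58549635130532))
ring None
tub (1779, array([ 532.6, -288.6,   89. ,   90.4,   85. ]), array([ 532.7, -288.8]), 46.7, np.float64(177.8018018155126))
plate (729, array([572.9, 324.3, 107.9, 114.2,  54.5]), array([575.6, 327.7]), 58.2, np.float64(47.95908209552249))
disc (839, array([576.1, 330.2,  73.5,  72.2,  11.6]), array([575. , 331.2]), 37.8, np.float64(98.92614062023017))
mould (115, array([561.7, 315.9,  39.7,  79.1,  45. ]), array([575.6, 329.9]), 39.5, np.float64(70.47478343071953))
```

View pics/w7.png

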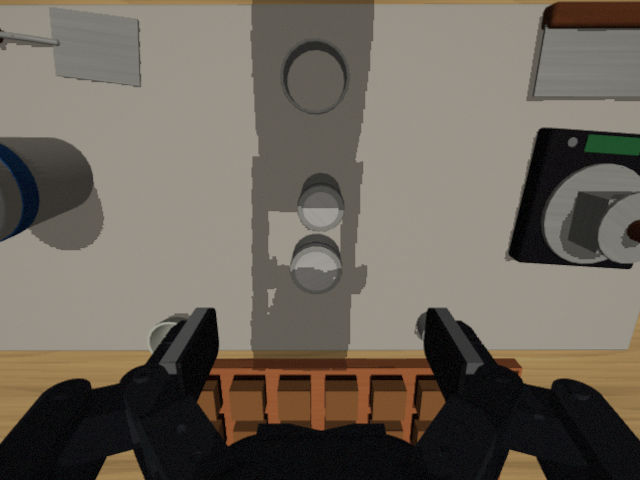

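The last view shows the tall can (320,208) with the short can behind it at (315,268), the stack on the scale plate at right, and the ring mould untouched at (314,77). All positions fit, so I hand in.

```bash
python3 -c "
from bench import job; print(job.hand_in())"
```

```text
the job is handed in; nothing more can be done
None
```

The weighing corner is set up and the job is handed in. The hand-in gives no verdict, and the robot's clock stood at about 36 s of the 99 s.

**Last checks (wrist camera, backed up by the top camera):**

| Item | Measured result | Allowed |
|---|---|---|
| Mould on plate | about 1 mm off centre, rim at z 93 | 12 mm |
| Cover on mould | about 1–2 mm off centre, disc face at z 99 | 12 mm |
| Tall can | at (555, 20), under 1 mm from half-way between scale and tub | 15 mm |
| Short can | 82 mm behind the tall can centre to centre, a gap of about 29 mm | 68–98 mm |
| Ring mould | within about 1 mm of where it started | 30 mm |

All the tops were at the heights they should have, and the gripper was open and clear of everything.

**What disagreed or failed:**
- **First cover grasp:** it missed because the fingers shut above the knob. Both cameras showed the fingertips about 25–30 mm higher than the reported tool height implied. I went lower for the later grasps, and they held.
- **Camera difference:** the top and wrist cameras differ by 1–2 mm in x.
- **Partly hidden items:** in the very last pictures the arm or the edge of the view hid some items. The ring mould is therefore from the wrist camera only and the tub from the top camera only. The mould's centring was measured before the cover hid its rim. After that only its front wall could be checked, and it had not moved sideways.

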